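# Tray up the steel watch for service

### The job

Collect the parts of the steel watch into the job tray, each lying flat and right side up in the middle of its coloured pad: the blue-dialled steel watch head on blue, the steel case back on red, the steel bezel ring on yellow, and the delicate movement in its white holder on black, this one last, after all three steel parts are in their places. Set every part down rather than dropping it, and leave the gold-coloured watch head and case back where they are.

Things in the scene. Friction and masses are not known exactly. Their poses are not given: they have to be found in the camera images.
- head_steel: Steel watch head with a BLUE dial facing up: round case 40 mm across, 12 mm high over the dial, silver; four short lugs (7 mm high) project along its own +x and -x to 51 mm over all, 26 mm wide. Its y flanks are free, so grip it across y (40 mm). 80 g. Origin at the centre of its underside, z up. Lies loose on the bench (height 0).
- back_steel: Steel case back: plain silver disc 40 mm across, 8 mm thick, with a thin dark ring on top. 40 g. Origin at the centre of its underside, z up. Lies loose on the bench.
- bezel_steel: Steel bezel: silver ring with a black-marked top, 44 mm outside, 32 mm inside, 8 mm thick, open in the middle. 40 g. Origin at the centre of its underside, z up. Lies loose on the bench.
- movement: Watch movement in its WHITE round plastic holder: 48 mm across, 12 mm high (14 mm over the brass wheels seen on its grey top). 50 g. Origin at the centre of its underside, z up. Lies loose on the bench.
- head_gold: Look-alike, leave it alone: gold-coloured watch head with a cream dial, same shape and size as the steel head. Origin at the centre of its underside.
- back_gold: Look-alike, leave it alone: gold-coloured case back, same shape and size as the steel one. Origin at the centre of its underside.
- pad_blue: Blue pad: fixed disc 56 mm across, 2 mm thick, on the 4 mm floor of the fixed light grey job tray; parts rest 6 mm above the bench. Origin at the centre of its underside, z up. The tray is an open square, 240 mm outside, with 4 mm walls reaching 16 mm above the bench; pads stand in a square 110 mm apart, 61 mm from centre to the two nearest walls. Which pad is in which corner varies.
- pad_red: Red pad: fixed disc 56 mm across, 2 mm thick, on the 4 mm floor of the fixed light grey job tray; parts rest 6 mm above the bench. Origin at the centre of its underside, z up.
- pad_yellow: Yellow pad: fixed disc 56 mm across, 2 mm thick, on the 4 mm floor of the fixed light grey job tray; parts rest 6 mm above the bench. Origin at the centre of its underside, z up.
- pad_black: Black pad: fixed disc 56 mm across, 2 mm thick, on the 4 mm floor of the fixed light grey job tray; parts rest 6 mm above the bench. Origin at the centre of its underside, z up.
Not all that is in view belongs to the job. Of the things shaped like the pad_yellow, the yellow one is meant.

How it is judged:
By the outcome, as a careful person would: the job done as asked, in the order asked, and still so for the second after the job is handed in, with the robot touching nothing.
It also fails if it takes over 96 s, if anything falls off the work surface, if the arm or the gripper's body presses on something with over 40 N, if the wrist force passes 120 N, or if a joint passes its speed limit or range.

### The arm

A 6-joint arm with a two-finger parallel gripper is mounted at the origin on the work surface. World frame = base frame: x ahead of the robot, y to its left, z up, the work surface at z = 0. Lengths are in m, angles in rad, forces in N, time in s.
With the tool pointing down it reaches from about 0.375 to 0.9 m from the base axis. Payload 3.1 kg.
Tool frame: the origin (TCP) lies between the finger pads; the fingertips stand 25 mm ahead of it and the grasp point (between the pads) lies 6 mm ahead of it; x points along the fingers, y is the direction in which the jaws open and shut, and the axes are right-handed (so a half turn about x gives the same grasp; the last joint's range is limited). The gripper opens to 85 mm and grips with 20 to 120 N. Pads are 22 mm wide; open, the fingers measure 114 mm over their backs; the gripper's body (76 mm by 85 mm) begins 54 mm behind the grasp point. The pads swing forward as they close: fully open they stand 13 mm farther back than shut.
Start: joints at [-1.46, 0.527, 1.433, -0, 1.181, -0.178], TCP at [0.178, -0.599, 0.256] pointing down, gripper open.
Joint ranges: [-3.08, 3.08], [-0.75, 2.2], [0.22, 2.44], [-1.43, 4.57], [0, 2.65], [-2.85, 2.85]. Speed limits (rad/s): [2.79, 2.79, 3.14, 3.14, 3.14, 3.14].

### API

Orientations are given as a unit quaternion [x, y, z, w].
In Python, from station import manip, viewer, workorder gives the robot as it stands.
- The arm moves only by the shell command python3 -m crank 'ROWS' [FORCE]. ROWS is JSON, one flat list of numbers, 5 for each row, row after row: the opening, from 0 (shut) to 1 (fully open), then the shift along the world's x, y, z in mm, then the turn about the world's z in rad. A call has 1 to 10 rows; each row is the pose to reach, as a shift and turn from the pose commanded when the call began; what a row does not reach only later rows make up. A row lasts 1/8 s, in which the tool goes at most 62.5 mm and 10.7 degrees, less where a joint would pass 70% of its speed; a pose out of reach is approached as far as the arm can. A call with a gripper value outside its range is refused whole. The fingers move at their own pace and stop on an object; FORCE is the grip in N (left out, the last holds). Time passes only in rows, so rows that repeat a pose let the fingers close. It gives the time, the measured TCP pose, the force and the opening at its end, in the units of the state.
- manip.sense(): the state, without advancing time (a new reading comes with each control period).
- viewer.snapshot(name): name is "side" or "top" or "wrist"; returns a dict with "img" (420x560x3 uint8, red, green, blue), "range_z" (420x560 float32, m along the optical axis (not along the pixel's ray), 0 where there is no reading), "fx", "fy", "cx", "cy" (pixels), "origin" and "attitude" of the camera in the world. Camera axes: x right, y down, z forward; pixel columns grow to the right and rows downward; lengths in m; the calibration is good to about 2 mm. The wrist camera is an equidistant fisheye: a pixel r from the principal point sees the ray r / f radians off the axis. A picture is of the moment at which its call begins.
- workorder.sign_off(): hands the job in, once; it reports no verdict.
The state is a dict: "t": time; "q": joint angles; "qd": joint speeds; "tau": joint torques, N m; "tcp_pos": TCP position; "tool_rot": TCP orientation; "force": force on the tool from outside, world axes, zero at the start; "ft_torque": the same for the moment, N m; "finger_gap": opening from 0.0 (shut) to 1.0 (fully open).
Only numpy, scipy, OpenCV 4.12 (cv2) and the standard library are available. Lean on these libraries where they do the work, as an engineer would, in place of code of your own. Each camera call takes 0.05 s, during which the arm holds its last target.

## Working session

There is one attempt and no reset: what is moved stays moved. The work goes in short steps, Python scripts to look and compute and a shell command to move; the robot and the scene stay as the last step left them, time stands still between calls to the robot, and variables do not carry over. Pictures are saved under pics/ and viewed, and the job is handed in when it is done.

```bash
ls; mkdir -p pics
python3 - <<'E'
from station import manip, viewer
import cv2
print(manip.sense())
for n in ("top","side","wrist"):
    s=viewer.snapshot(n)
    cv2.imwrite(f"pics/a_{n}.png",s["img"][:,:,::-1])
    print(n,{k:v for k,v in s.items() if k not in("img","range_z")})
E
```

```text
pics
{'t': 0.0, 'q': array([-1.46049253e+00,  5.28440222e-01,  1.43390524e+00, -1.58055128e-06,
        1.18136372e+00, -1.78523123e-01]), 'qd': array([-1.79497475e-03, -8.33367777e-04, -2.68678383e-03, -1.56836179e-04,
        2.27743070e-03,  4.86044046e-05]), 'tau': array([-1.92228428e-03, -4.42356026e+01, -1.78023040e+01, -1.97425484e-04,
        8.55529506e-03,  3.10487209e-07]), 'tcp_pos': array([ 0.1779583 , -0.59844692,  0.25534855]), 'tool_rot': array([ 0.69977072,  0.10250921, -0.69972072,  0.10101343]), 'force': array([ 0.18592595, -0.07063622, -1.40160722]), 'ft_torque': array([-0.06135819,  0.00764247, -0.00637999]), 'finger_gap': 1.0005014254388582}
top {'fx': 462.7871014626464, 'fy': 462.7871014626464, 'cx': 274.91241489944815, 'cy': 213.6657939871151, 'origin': array([ 0.29922935, -0.00695802,  1.11635517]), 'attitude': array([ 0.70625823, -0.70145708,  0.06191628, -0.0729634 ])}
side {'fx': 469.944451453119, 'fy': 469.944451453119, 'cx': 279.95854011947915, 'cy': 208.48001528495394, 'origin': array([0.09152408, 0.9550482 , 0.76312392]), 'attitude': array([-0.16530452,  0.87263631, -0.44898853,  0.09792646])}
wrist {'fx': 325.19226210127806, 'fy': 325.19226210127806, 'cx': 278.62001358540454, 'cy': 207.03117695195857, 'origin': array([ 0.24077626, -0.57884154,  0.37262468]), 'attitude': array([ 0.79455839, -0.59312721, -0.07836306,  0.10361618])}
```

View pics/a_top.png

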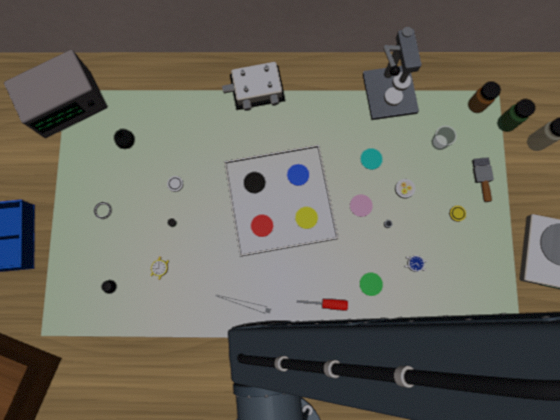

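View pics/a_side.png

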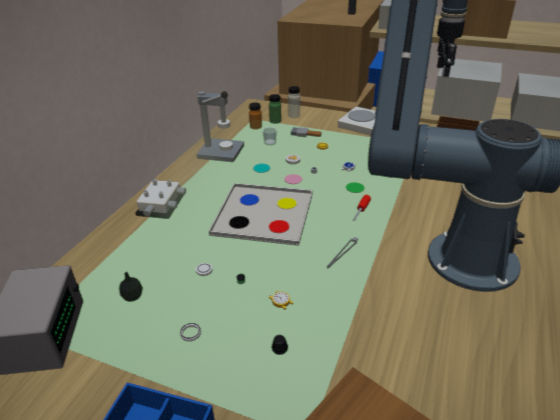

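View pics/a_wrist.png

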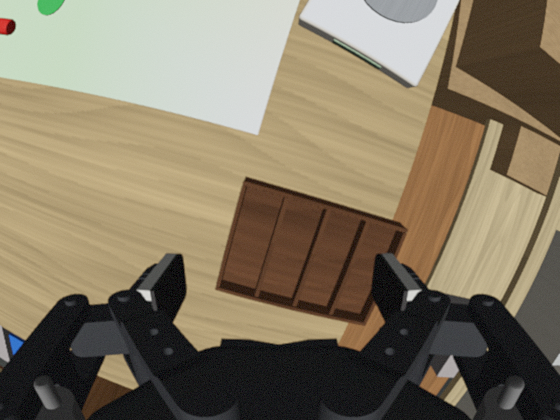

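```bash
cat > h.py <<'E'
import numpy as np, cv2
from scipy.spatial.transform import Rotation as R
from station import manip, viewer
def w2p(s,P):
    c=R.from_quat(s["attitude"]).inv().apply(np.atleast_2d(P)-s["origin"])
    return np.c_[c[:,0]/c[:,2]*s["fx"]+s["cx"],c[:,1]/c[:,2]*s["fy"]+s["cy"]]
def p2w(s,uv,z,fish=False):
    uv=np.atleast_2d(np.array(uv,float)); a=(uv[:,0]-s["cx"])/s["fx"]; b=(uv[:,1]-s["cy"])/s["fy"]
    if fish:
        r=np.hypot(a,b)+1e-12; d=np.c_[a/r*np.sin(r),b/r*np.sin(r),np.cos(r)]
    else: d=np.c_[a,b,np.ones(len(a))]
    d=R.from_quat(s["attitude"]).apply(d)
    return s["origin"]+d*((z-s["origin"][2])/d[:,2])[:,None]
E
python3 - <<'E'
from h import *
s=viewer.snapshot("top"); im=s["img"][:,:,::-1]
t=[]
for u,v in [(416,264),(175,184),(102,210),(404,188),(458,214),(159,268)]:
    c=im[v-20:v+20,u-20:u+20]; t.append(cv2.resize(c,(260,260),interpolation=cv2.INTER_NEAREST))
cv2.imwrite("pics/b.png",np.vstack([np.hstack(t[:3]),np.hstack(t[3:])]))
h=cv2.cvtColor(s["img"],cv2.COLOR_RGB2HSV)
def blob(m,roi):
    u0,v0,u1,v1=roi; mm=np.zeros_like(m);mm[v0:v1,u0:u1]=m[v0:v1,u0:u1]
    n,l,st,c=cv2.connectedComponentsWithStats(mm.astype(np.uint8)); i=1+np.argmax(st[1:,4]); return c[i],st[i,4]
H,S,V=h[...,0].astype(int),h[...,1].astype(int),h[...,2].astype(int)
for n,m,r in [("blue",(abs(H-115)<15)&(S>130),(270,150,330,200)),("red",((H<8)|(H>172))&(S>130),(230,200,280,245)),("yel",(abs(H-30)<8)&(S>150),(285,195,330,240)),("blk",V<60,(238,165,272,200))]:
    c,a=blob(m,r); print(n,c,a,p2w(s,c,0.006))
for n,p,z in [("head",(416,264),.01),("back",(175,184),.008),("bez",(102,210),.008),("mov",(404,188),.013)]: print(n,p2w(s,p,z))
E
```

```text
blue [297.81395349 174.37790698] 344 [[ 0.61358891 -0.04468562  0.006     ]]
red [261.63888889 225.10833333] 360 [[0.48539448 0.04343382 0.006     ]]
yel [306.06976744 217.32848837] 344 [[ 0.50524156 -0.06467462  0.006     ]]
blk [254.04166667 182.11011905] 336 [[0.59330666 0.06375305 0.006     ]]
head [[ 0.39323282 -0.32472231  0.01      ]]
back [[0.58709992 0.25960658 0.008     ]]
bez [[0.52043584 0.43635453 0.008     ]]
mov [[ 0.57816968 -0.30381196  0.013     ]]
```

View pics/b.png

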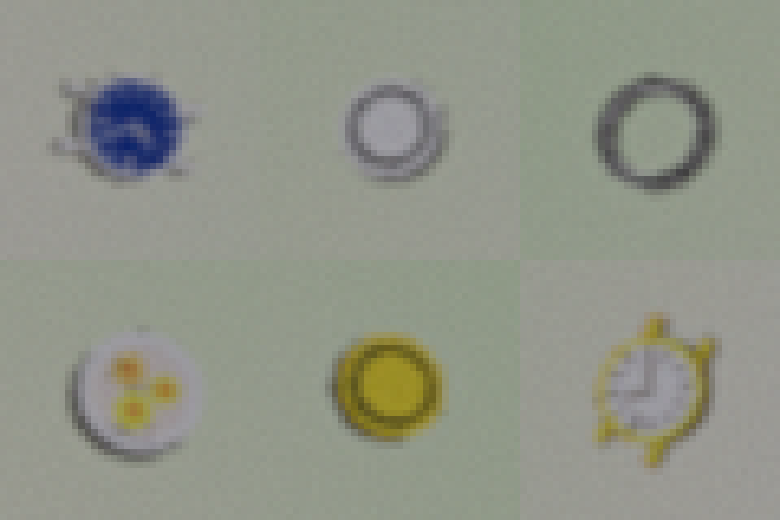

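```bash
python3 -m crank '[0.65,55,70,-10,0, 0.65,110,140,-20,0, 0.65,165,210,-40,0, 0.65,215,274,-60,0, 0.65,215,274,-80,0, 0.65,215,274,-80,0, 0.65,215,274,-80,0, 0.65,215,274,-80,0]' 30
python3 - <<'E'
from h import *
s=viewer.snapshot("wrist"); cv2.imwrite("pics/c.png",s["img"][:,:,::-1])
st=manip.sense(); print(st["tcp_pos"],R.from_quat(st["tool_rot"]).as_matrix().round(3),st["q"].round(2),st["force"],st["finger_gap"])
s=viewer.snapshot("side"); cv2.imwrite("pics/c2.png",cv2.resize(s["img"][100:250,280:480,::-1],(800,600)))
E
```

```text
t: 1.2
tcp_pos: [0.3933, -0.3257, 0.1765]
tool_rot: [0.7, 0.102, -0.7, 0.102]
force: [0.0, 0.2, 0.5]
finger_gap: 0.645
[ 0.39307902 -0.32630186  0.17673367] [[ 0.001  0.284 -0.959]
 [-0.001 -0.959 -0.284]
 [-1.     0.002 -0.   ]] [-0.91  0.49  1.8  -0.    0.85  0.37] [ 1.00346362 -0.96167191 -0.02696997] 0.6489598157587099
```

View pics/c.png

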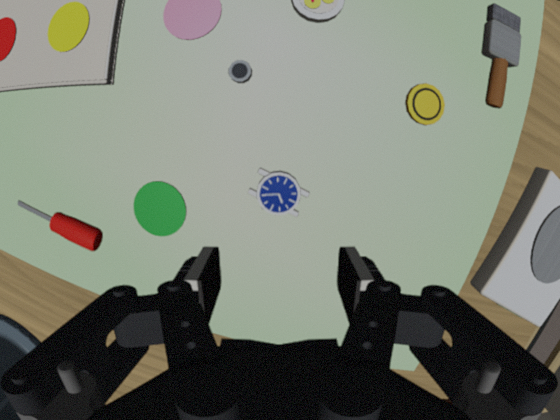

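View pics/c2.png

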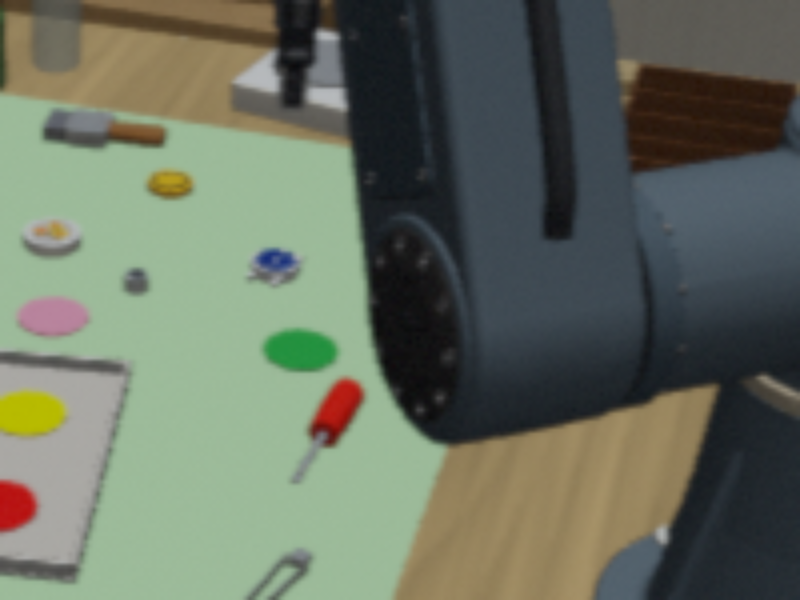

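```bash
cat >> h.py <<'E'
def w2f(s,P):
    c=R.from_quat(s["attitude"]).inv().apply(np.atleast_2d(P)-s["origin"])
    r=np.hypot(c[:,0],c[:,1])+1e-12; th=np.arctan2(r,c[:,2])
    return np.c_[c[:,0]/r*th*s["fx"]+s["cx"],c[:,1]/r*th*s["fy"]+s["cy"]]
def ortho(s,x,y,z,half=.05,n=500,fish=True):
    """view from above: image up=+x, left=+y ; pixel(i,j) -> x+half-i*res, y+half-j*res"""
    g=np.linspace(half,-half,n); X,Y=np.meshgrid(g,g,indexing="ij")
    uv=(w2f if fish else w2p)(s,np.c_[X.ravel()+x,Y.ravel()+y,np.full(X.size,z)]).reshape(n,n,2).astype(np.float32)
    return cv2.remap(s["img"][:,:,::-1].copy(),uv[...,0],uv[...,1],cv2.INTER_CUBIC)
E
python3 - <<'E'
from h import *
s=viewer.snapshot("wrist")
o=ortho(s,.393,-.325,.01); cv2.imwrite("pics/d.png",o)
h=cv2.cvtColor(o,cv2.COLOR_BGR2HSV); m=((abs(h[...,0].astype(int)-115)<15)&(h[...,1]>110)).astype(np.uint8)
c=cv2.findContours(cv2.morphologyEx(m,cv2.MORPH_CLOSE,np.ones((25,25))),0,2)[0]; c=max(c,key=cv2.contourArea)
(a,b),r=cv2.minEnclosingCircle(c); M=cv2.moments(c); print(a,b,r)
k=.1/499; print("head", .393+.05-M['m01']/M['m00']*k, -.325+.05-M['m10']/M['m00']*k)
# pads too, partially
E
```

```text
242.9041748046875 238.80459594726562 81.75189208984375
head 0.3952216398066345 -0.32370594908743905
```

View pics/d.png

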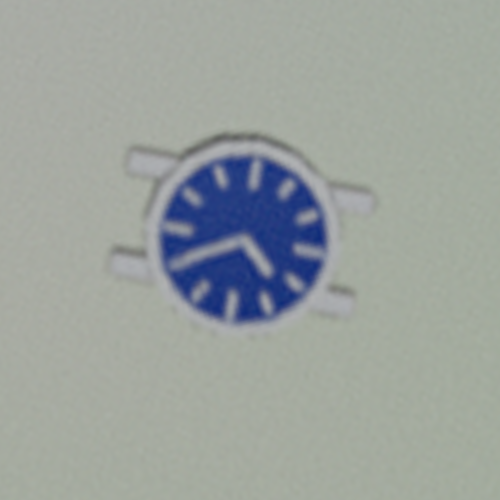

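```bash
python3 -m crank '[0.65,2,2,-20,0.185, 0.65,2,2,-40,0.37, 0.65,2,2,-60,0.555, 0.65,2,2,-80,0.74, 0.65,2,2,-100,0.925, 0.65,2,2,-110,1.11, 0.65,2,2,-120,1.11, 0.65,2,2,-120,1.11, 0.65,2,2,-120,1.11]'
python3 - <<'E'
from h import *
s=viewer.snapshot("wrist"); cv2.imwrite("pics/e.png",s["img"][:,:,::-1])
st=manip.sense(); print(st["t"],st["tcp_pos"],R.from_quat(st["tool_rot"]).as_matrix().round(3),st["force"],st["q"].round(2))
E
```

```text
t: 2.48
tcp_pos: [0.3951, -0.3236, 0.0567]
tool_rot: [-0.542, -0.454, 0.542, -0.455]
force: [0.6, 0.1, 0.8]
finger_gap: 0.651
2.525 [ 0.3951605  -0.32350053  0.05675522] [[ 0.001  0.985 -0.172]
 [-0.001 -0.172 -0.985]
 [-1.     0.001  0.001]] [ 0.24204515  0.15816006 -1.13371758] [-0.91  0.71  1.86 -0.    0.57 -0.73]
```

View pics/e.png

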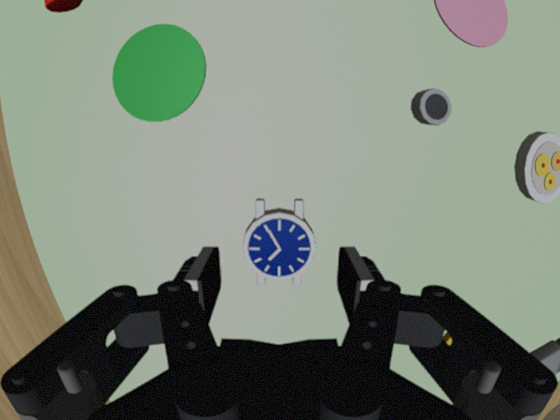

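```bash
python3 -m crank '[0.65,0,0,-15,0, 0.65,0,0,-29,0, 0.65,0,0,-29,0]'
python3 -m crank '[0.65,0,0,-2,0, 0.65,0,0,-2,0]'
python3 - <<'E'
from h import *
s=viewer.snapshot("wrist"); cv2.imwrite("pics/f.png",s["img"][:,:,::-1])
E
```

```text
t: 2.9
tcp_pos: [0.3944, -0.3222, 0.0258]
tool_rot: [0.541, 0.456, -0.541, 0.454]
force: [0.0, -0.5, -0.2]
finger_gap: 0.65
t: 3.15
tcp_pos: [0.3951, -0.3231, 0.0253]
tool_rot: [-0.541, -0.455, 0.541, -0.455]
force: [-0.6, 0.2, -0.5]
finger_gap: 0.647
```

View pics/f.png

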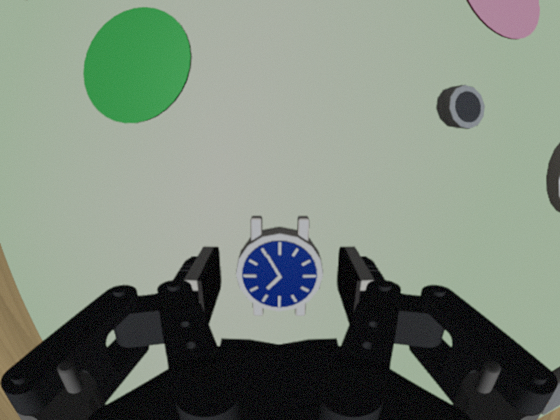

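```bash
python3 -m crank '[0.65,0,0,-2,0, 0.65,0,0,-2,0]'
python3 -m crank '[0.65,0,0,-2,0, 0.65,0,0,-2,0]'
python3 -m crank '[0.65,0,0,-1,0, 0.65,0,0,-1,0]'
```

```text
t: 3.45
tcp_pos: [0.395, -0.3231, 0.0234]
tool_rot: [-0.541, -0.455, 0.541, -0.455]
force: [0.8, -0.3, -0.2]
finger_gap: 0.65
t: 3.7
tcp_pos: [0.395, -0.323, 0.0212]
tool_rot: [-0.541, -0.455, 0.541, -0.455]
force: [-0.1, 0.4, 0.3]
finger_gap: 0.649
t: 3.95
tcp_pos: [0.395, -0.3231, 0.021]
tool_rot: [-0.541, -0.455, 0.541, -0.455]
force: [-0.1, 0.6, 5.7]
finger_gap: 0.651
```

```bash
python3 -m crank '[0.65,0,0,4,0, 0.65,0,0,4,0, 0.2,0,0,4,0, 0.2,0,0,4,0, 0.2,0,0,4,0, 0.2,0,0,4,0]' 40
python3 -m crank '[0.2,0,0,0,0, 0.2,0,0,0,0]'
```

```text
t: 4.7
tcp_pos: [0.395, -0.3231, 0.0245]
tool_rot: [-0.541, -0.455, 0.541, -0.455]
force: [-0.5, 0.1, 6.4]
finger_gap: 0.446
t: 4.95
tcp_pos: [0.395, -0.3231, 0.0246]
tool_rot: [-0.541, -0.455, 0.541, -0.455]
force: [0.3, -0.9, 6.1]
finger_gap: 0.446
```

```bash
python3 -m crank '[0.2,0,0,30,0, 0.2,0,0,80,0, 0.2,44,56,90,0, 0.2,88,112,90,0, 0.2,132,168,90,0, 0.2,176,224,90,0, 0.2,218,278,90,0, 0.2,218,278,90,0, 0.2,218,278,90,0, 0.2,218,278,90,0]'
python3 - <<'E'
from h import *
s=viewer.snapshot("wrist"); cv2.imwrite("pics/g.png",s["img"][:,:,::-1])
st=manip.sense(); print(st["t"],st["tcp_pos"],st["force"],st["q"].round(2),st["finger_gap"])
E
```

```text
t: 6.2
tcp_pos: [0.6121, -0.0451, 0.1135]
tool_rot: [-0.54, -0.456, 0.542, -0.455]
force: [0.4, -0.1, -0.7]
finger_gap: 0.444
6.25 [ 0.61188894 -0.0456484   0.1136786 ] [ 0.54521564  0.35551657 -0.31588568] [-0.26  0.7   1.57 -0.    0.87 -0.08] 0.4446833313576207
```

View pics/g.png

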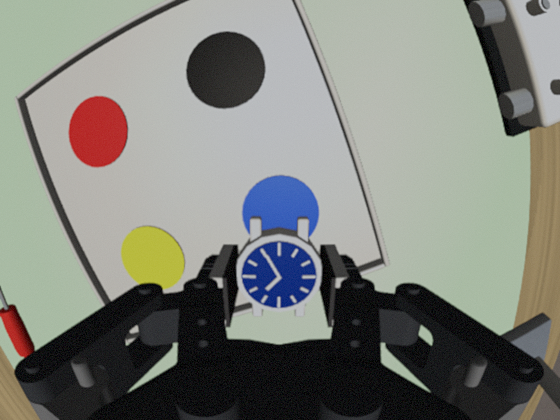

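```bash
cat >> h.py <<'E'
from scipy.optimize import least_squares
def fitc(P,r,c0):
    f=lambda c: np.hypot(P[:,0]-c[0],P[:,1]-c[1])-r
    q=least_squares(f,c0,loss="cauchy",f_scale=.0004); return q.x,np.median(abs(f(q.x)))
def maskcol(bgr,n):
    h=cv2.cvtColor(bgr,cv2.COLOR_BGR2HSV).astype(int);H,S,V=h[...,0],h[...,1],h[...,2]
    return {"blue":(abs(H-115)<15)&(S>120),"red":((H<8)|(H>172))&(S>130),"yellow":(abs(H-30)<8)&(S>150),"black":(V<70)}[n]
PADS={"blue":(.6136,-.0447),"red":(.4854,.0434),"yellow":(.5052,-.0647),"black":(.5933,.0638)}
def pads(s,skip=()):
    out={}
    for n,(x,y) in PADS.items():
        if n in skip: continue
        o=ortho(s,x,y,.006,half=.04,n=400); m=maskcol(o,n).astype(np.uint8)
        cs=cv2.findContours(m,0,1)[0]; c=max(cs,key=cv2.contourArea)[:,0,:]; k=.08/399
        P=np.c_[x+.04-c[:,1]*k,y+.04-c[:,0]*k]
        out[n]=fitc(P,.028,(x,y)); 
    return out
E
python3 - <<'E'
from h import *
s=viewer.snapshot("wrist")
o=pads(s)
for n,v in o.items(): print(n,v[0].round(4),v[1].round(5))
a,b,c,d=[o[k][0] for k in("blue","red","yellow","black")]
print("blue from others",c+d-b, "dist",np.linalg.norm(b-c),np.linalg.norm(b-d))
oo=ortho(s,.6136,-.0447,.012+.089,half=.04); cv2.imwrite("pics/h.png",oo)
E
```

```text
blue [ 0.6129 -0.0442] 0.00112
red [0.4856 0.0436] 0.00051
yellow [ 0.5062 -0.0643] 0.00072
black [0.5924 0.0637] 0.00083
blue from others [ 0.61303032 -0.04427211] dist 0.10991052350039084 0.10870828738124652
```

View pics/h.png

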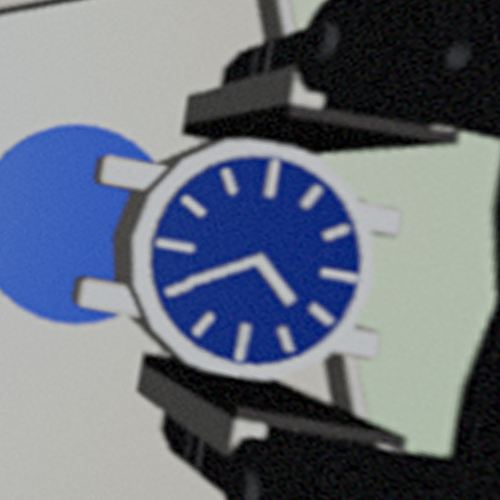

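```bash
python3 -m crank '[0.2,1,1,-40,0, 0.2,1,1,-70,0, 0.2,1,1,-80,0, 0.2,1,1,-80,0, 0.2,1,1,-80,0]'
python3 -m crank '[0.2,0,0,-2,0, 0.2,0,0,-2,0]'
```

```text
t: 6.92
tcp_pos: [0.6149, -0.0447, 0.0355]
tool_rot: [0.542, 0.454, -0.541, 0.456]
force: [0.5, -0.2, -1.0]
finger_gap: 0.444
t: 7.18
tcp_pos: [0.6143, -0.0441, 0.033]
tool_rot: [0.541, 0.455, -0.541, 0.456]
force: [-0.3, 0.5, -0.5]
finger_gap: 0.446
```

```bash
python3 -m crank '[0.2,-1.5,0,0,0, 0.2,-1.5,0,-1,0, 0.2,-1.5,0,-1,0]'
python3 -m crank '[0.2,0,0,-1,0, 0.2,0,0,-1,0]'
```

```text
t: 7.55
tcp_pos: [0.6124, -0.044, 0.0312]
tool_rot: [-0.541, -0.455, 0.541, -0.455]
force: [-0.0, -0.5, -0.3]
finger_gap: 0.445
t: 7.8
tcp_pos: [0.6126, -0.0441, 0.0306]
tool_rot: [0.541, 0.455, -0.541, 0.455]
force: [0.3, 0.2, 2.2]
finger_gap: 0.445
```

```bash
python3 -m crank '[0.65,0,0,0,0, 0.65,0,0,0,0, 0.65,0,0,0,0, 0.65,0,0,5,0, 0.65,0,0,40,0, 0.65,0,0,80,0, 0.65,-5,60,90,0, 0.65,-10,120,90,0, 0.65,-15,180,90,0, 0.65,-20,240,90,0]'
python3 -m crank '[0.65,-5,64,0,0, 0.65,-5,64,0,0, 0.65,-5,64,0,0, 0.65,-5,64,0,0]'
python3 - <<'E'
from h import *
s=viewer.snapshot("wrist"); cv2.imwrite("pics/i.png",s["img"][:,:,::-1])
st=manip.sense(); print(st["t"],st["tcp_pos"],st["force"],st["q"].round(2),st["finger_gap"])
s=viewer.snapshot("top"); cv2.imwrite("pics/i2.png",s["img"][:,:,::-1])
o=ortho(s,.613,-.0443,.018,half=.04,fish=False); cv2.imwrite("pics/i3.png",o)
E
```

```text
t: 9.05
tcp_pos: [0.5924, 0.1977, 0.1209]
tool_rot: [0.541, 0.455, -0.541, 0.455]
force: [1.2, -0.2, -0.4]
finger_gap: 0.652
t: 9.55
tcp_pos: [0.5878, 0.2582, 0.1204]
tool_rot: [-0.541, -0.455, 0.542, -0.455]
force: [0.7, -0.1, -0.3]
finger_gap: 0.651
9.6 [0.58791386 0.25809091 0.12032925] [ 0.1868919  -1.01590762 -0.32030938] [ 0.24  0.72  1.49 -0.    0.93  0.41] 0.6503613525987032
```

View pics/i.png

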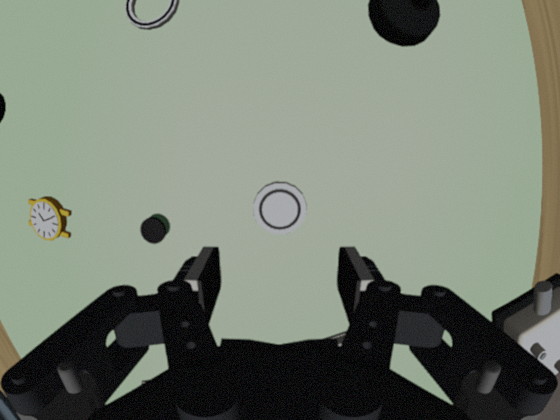

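View pics/i3.png

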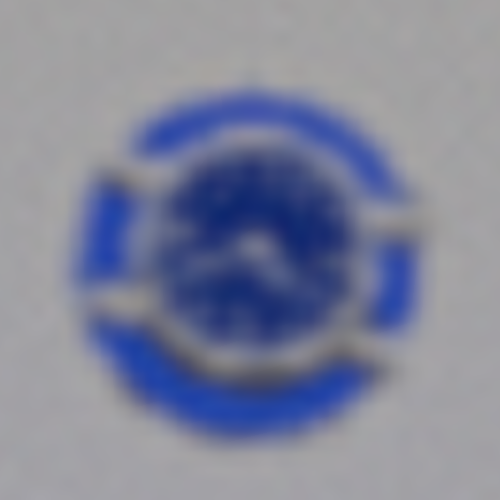

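Run:
```python
from h import *
s=viewer.snapshot("wrist")
x,y=.587,.259
o=ortho(s,x,y,.008,half=.03,n=600); cv2.imwrite("pics/j.png",o)
h=cv2.cvtColor(o,cv2.COLOR_BGR2HSV); 
m=((h[...,2]<90)).astype(np.uint8); cs=cv2.findContours(m,0,1)[0]
for c in sorted(cs,key=cv2.contourArea)[-3:]:
    (a,b),r=cv2.minEnclosingCircle(c); k=.06/599; print(x+.03-b*k,y+.03-a*k,r*k,cv2.contourArea(c))
```

```text
0.589154075355084 0.2615683583560492 0.015080821653439325 69510.0
```

View pics/j.png

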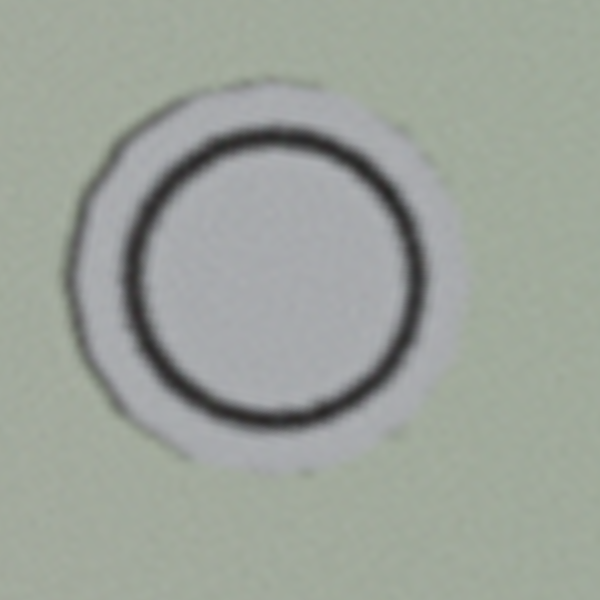

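```bash
python3 -m crank '[0.65,1,3,-40,0, 0.65,1,3,-80,0, 0.65,1,3,-94,0, 0.65,1,3,-94,0, 0.65,1,3,-94,0, 0.2,1,3,-94,0, 0.2,1,3,-94,0, 0.2,1,3,-94,0, 0.2,1,3,-94,0, 0.2,1,3,-94,0]' 40
python3 - <<'E'
from h import *
s=viewer.snapshot("wrist"); cv2.imwrite("pics/k.png",s["img"][:,:,::-1])
E
```

```text
t: 10.95
tcp_pos: [0.5897, 0.2632, 0.0284]
tool_rot: [0.542, 0.455, -0.54, 0.456]
force: [-0.5, -0.6, 6.2]
finger_gap: 0.429
```

View pics/k.png

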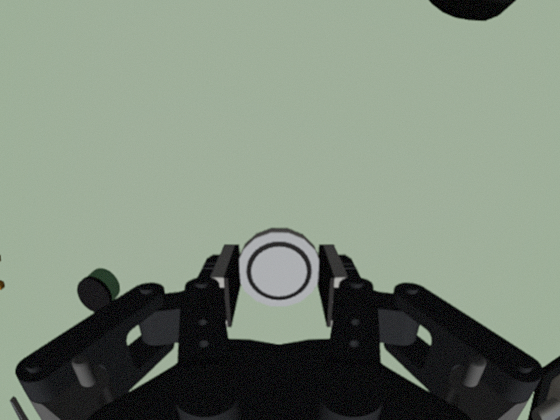

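```bash
python3 -m crank '[0.2,0,0,0,0, 0.2,0,0,0,0, 0.2,0,0,0,0]'
python3 -c "
from h import *
st=manip.sense(); print(st['tcp_pos'],R.from_quat(st['tool_rot']).as_matrix().round(4),st['q'].round(3),st['ft_torque'],st['qd'].round(3))"
```

```text
t: 11.38
tcp_pos: [0.5898, 0.2632, 0.0284]
tool_rot: [0.542, 0.455, -0.54, 0.456]
force: [-0.7, 0.1, 5.9]
finger_gap: 0.436
[0.58975024 0.2631913  0.02838644] [[ 3.300e-03  9.853e-01 -1.709e-01]
 [ 6.000e-04 -1.709e-01 -9.853e-01]
 [-1.000e+00  3.200e-03 -1.200e-03]] [ 0.247  0.855  1.514 -0.     0.769  0.419] [-0.06471752  0.13893053 -0.02053649] [-0.     0.001  0.003  0.001 -0.    -0.   ]
```

```bash
python3 -m crank '[0.2,0,0,20,0, 0.2,0,0,40,0, 0.2,0,0,40,0, 0.2,0,0,40,0]'
python3 - <<'E'
from h import *
s=viewer.snapshot("wrist"); cv2.imwrite("pics/l.png",cv2.resize(s["img"][180:340,180:380,::-1],(800,640))[:600])
st=manip.sense(); print(st["tcp_pos"],st["force"])
E
```

```text
t: 11.88
tcp_pos: [0.5885, 0.2629, 0.0667]
tool_rot: [0.541, 0.455, -0.541, 0.455]
force: [0.1, -0.1, -1.2]
finger_gap: 0.435
[0.5881083  0.26283325 0.0661125 ] [-0.69407393  0.59495194 -0.19547305]
```

View pics/l.png

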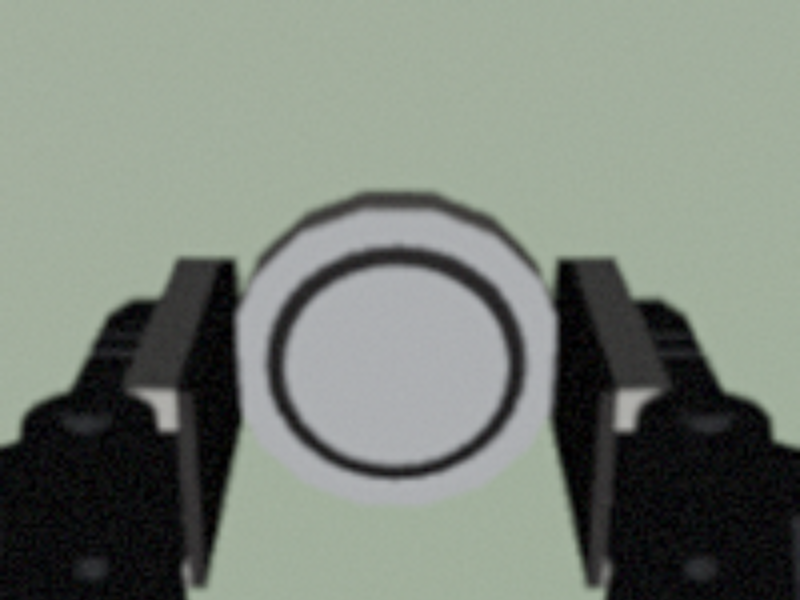

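```bash
python3 -m crank '[0.2,0,0,30,0, 0.2,-20,-50,45,0, 0.2,-45,-105,45,0, 0.2,-70,-160,45,0, 0.2,-103,-219,45,0, 0.2,-103,-219,30,0, 0.2,-103,-219,0,0, 0.2,-103,-219,0,0, 0.2,-103,-219,0,0]'
python3 - <<'E'
from h import *
s=viewer.snapshot("wrist"); cv2.imwrite("pics/m.png",s["img"][:,:,::-1])
st=manip.sense(); print(st["t"],st["tcp_pos"],st["force"],st["finger_gap"])
x,y=st["tcp_pos"][:2]
o=ortho(s,x,y,st["tcp_pos"][2]-.0284+.008,half=.03,n=600); cv2.imwrite("pics/m2.png",o)
for n,v in pads(s,("blue",)).items(): print(n,v)
E
```

```text
t: 13.05
tcp_pos: [0.4856, 0.0441, 0.0664]
tool_rot: [-0.541, -0.455, 0.541, -0.455]
force: [0.2, 0.4, -0.8]
finger_gap: 0.432
13.1 [0.48592253 0.04414014 0.06676889] [-0.6829032  -0.16172554 -0.62302005] 0.4368202772847729
red (array([0.4847871 , 0.04384664]), np.float64(0.0008142487783226113))
yellow (array([ 0.4892719 , -0.07746341]), np.float64(0.00020958467096422566))
black (array([0.5922036 , 0.06402057]), np.float64(0.00048492295904030425))
```

View pics/m.png

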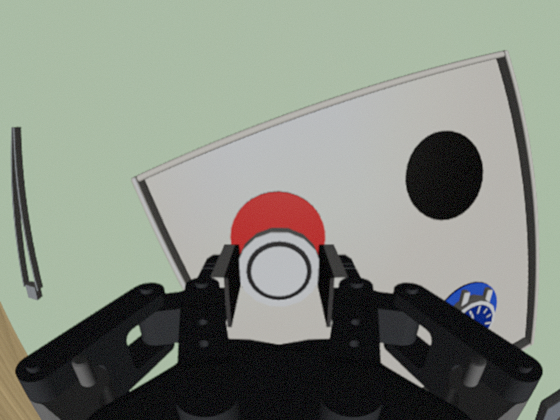

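View pics/m2.png

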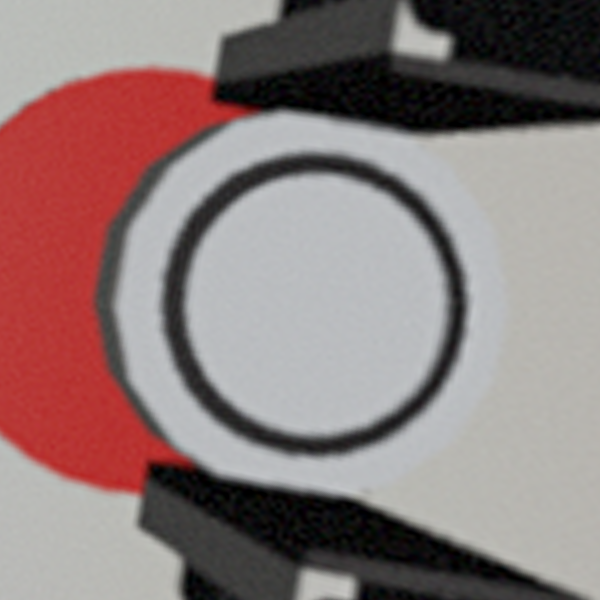

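```bash
python3 -m crank '[0.2,0,1,-20,0, 0.2,0,1,-28,0, 0.2,0,1,-30,0, 0.2,0,1,-30,0]'
python3 -m crank '[0.2,0,0,-1,0, 0.2,0,0,-1,0]'
python3 -m crank '[0.2,0,0,-1,0, 0.2,0,0,-1,0]'
```

```text
t: 13.6
tcp_pos: [0.4857, 0.045, 0.0367]
tool_rot: [0.541, 0.455, -0.541, 0.455]
force: [-0.0, -0.4, -1.6]
finger_gap: 0.437
t: 13.85
tcp_pos: [0.4857, 0.0449, 0.0356]
tool_rot: [0.541, 0.455, -0.541, 0.455]
force: [-0.6, -0.7, -0.5]
finger_gap: 0.433
t: 14.1
tcp_pos: [0.4857, 0.0449, 0.0345]
tool_rot: [0.541, 0.455, -0.541, 0.455]
force: [-0.2, -0.4, 1.3]
finger_gap: 0.434
```

```bash
python3 -m crank '[0.2,0,0,-0.5,0, 0.65,0,0,-0.5,0, 0.65,0,0,0,0, 0.65,0,0,0,0, 0.65,0,0,5,0, 0.65,0,0,40,0, 0.65,0,0,85,0, 0.65,5,60,85,0, 0.65,10,120,85,0, 0.65,15,180,85,0]'
python3 -m crank '[0.65,5,60,0,0, 0.65,10,120,0,0, 0.65,17,180,0,0, 0.65,20,208,0,0, 0.65,20,208,0,0, 0.65,20,208,0,0]'
python3 - <<'E'
from h import *
s=viewer.snapshot("wrist"); cv2.imwrite("pics/n.png",s["img"][:,:,::-1])
st=manip.sense(); print(st["t"],st["tcp_pos"],st["force"],st["q"].round(2),st["finger_gap"])
o=ortho(s,.5204,.4364,.008,half=.03,n=600); cv2.imwrite("pics/n2.png",o)
t=viewer.snapshot("top"); cv2.imwrite("pics/n3.png",cv2.resize(t["img"][130:270,200:350,::-1],(600,560)))
E
```

```text
t: 15.35
tcp_pos: [0.5007, 0.2265, 0.1199]
tool_rot: [0.542, 0.455, -0.541, 0.455]
force: [1.7, -0.6, -1.1]
finger_gap: 0.652
t: 16.1
tcp_pos: [0.5198, 0.4319, 0.119]
tool_rot: [-0.54, -0.455, 0.542, -0.455]
force: [-0.5, -0.5, -0.3]
finger_gap: 0.648
16.15 [0.52003852 0.43146832 0.11908152] [-0.27171259 -0.29948683  0.12928726] [ 0.53  0.76  1.4  -0.    0.99  0.7 ] 0.6468444648196029
```

View pics/n.png

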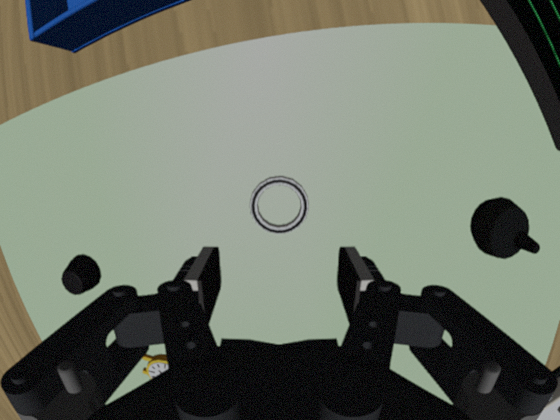

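View pics/n2.png

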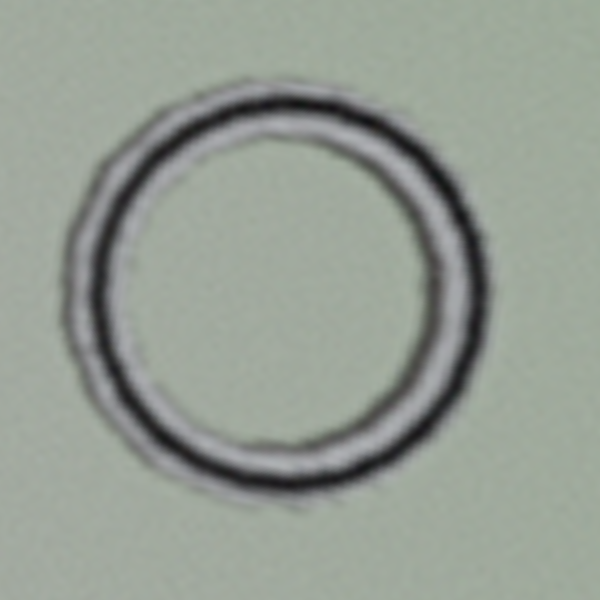

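View pics/n3.png

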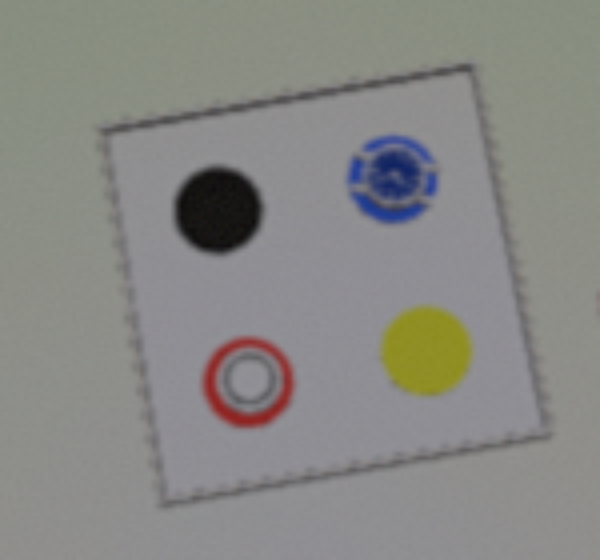

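```bash
python3 -m crank '[0.65,1,6,-40,0, 0.65,1,6,-80,0, 0.65,1,6,-93,0, 0.65,1,6,-93,0, 0.65,1,6,-93,0, 0.65,1,6,-93,0]' 30
python3 -m crank '[0.2,0,0,0,0, 0.2,0,0,0,0, 0.2,0,0,0,0, 0.2,0,0,0,0, 0.2,0,0,0,0]' 30
python3 -m crank '[0.2,0,0,20,0, 0.2,0,0,40,0, 0.2,0,0,40,0, 0.2,0,0,40,0]'
python3 - <<'E'
from h import *
s=viewer.snapshot("wrist"); cv2.imwrite("pics/o.png",s["img"][:,:,::-1])
st=manip.sense(); print(st["tcp_pos"],st["force"])
E
```

```text
t: 16.95
tcp_pos: [0.5226, 0.4394, 0.0281]
tool_rot: [0.542, 0.455, -0.54, 0.455]
force: [0.1, -0.1, 0.3]
finger_gap: 0.651
t: 17.58
tcp_pos: [0.5222, 0.4394, 0.0282]
tool_rot: [0.542, 0.455, -0.54, 0.455]
force: [-0.3, -0.3, 6.5]
finger_gap: 0.484
t: 18.08
tcp_pos: [0.5214, 0.4389, 0.0667]
tool_rot: [0.541, 0.455, -0.541, 0.455]
force: [0.2, 0.1, -0.8]
finger_gap: 0.481
[0.52112421 0.43870319 0.06606716] [-0.36884366  0.04692164  0.02993372]
```

View pics/o.png

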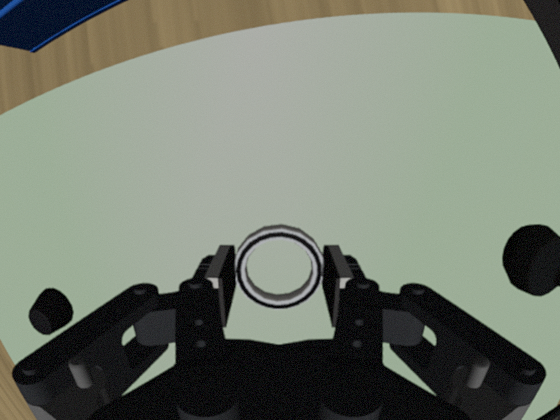

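```bash
python3 -m crank '[0.2,0,0,30,0, 0.2,0,-55,45,0, 0.2,-2,-115,45,0, 0.2,-4,-175,45,0, 0.2,-6,-235,45,0, 0.2,-8,-295,45,0, 0.2,-10,-355,45,0, 0.2,-12,-415,45,0, 0.2,-14,-470,45,0, 0.2,-15,-503,45,0]'
python3 -m crank '[0.2,0,0,-20,0, 0.2,0,0,-45,0, 0.2,0,0,-45,0, 0.2,0,0,-45,0]'
python3 - <<'E'
from h import *
s=viewer.snapshot("wrist"); cv2.imwrite("pics/p.png",s["img"][:,:,::-1])
st=manip.sense(); print(st["t"],st["tcp_pos"],st["force"],st["finger_gap"],st["q"].round(2))
x,y=st["tcp_pos"][:2]
o=ortho(s,x,y,st["tcp_pos"][2]-.0282+.008,half=.03,n=600); cv2.imwrite("pics/p2.png",o)
for n,v in pads(s,("blue","red")).items(): print(n,v)
E
```

```text
t: 19.38
tcp_pos: [0.5062, -0.0667, 0.1108]
tool_rot: [-0.542, -0.455, 0.542, -0.454]
force: [1.0, 1.0, -0.7]
finger_gap: 0.485
t: 19.88
tcp_pos: [0.5066, -0.064, 0.0664]
tool_rot: [-0.541, -0.455, 0.541, -0.455]
force: [0.5, -0.3, -0.6]
finger_gap: 0.483
19.925 [ 0.50689121 -0.06400888  0.06677551] [-0.0489604  -0.04975196 -0.97815934] 0.4791035373683232 [-0.34  0.69  1.86 -0.    0.59 -0.17]
yellow (array([ 0.50520702, -0.06457927]), np.float64(0.000986232206729571))
black (array([0.59248599, 0.06474635]), np.float64(0.012176205256203207))
```

View pics/p.png

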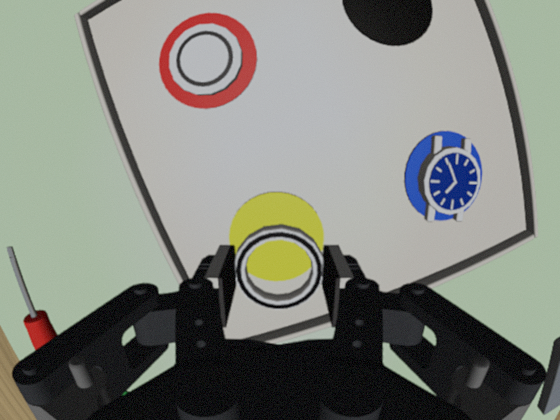

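View pics/p2.png

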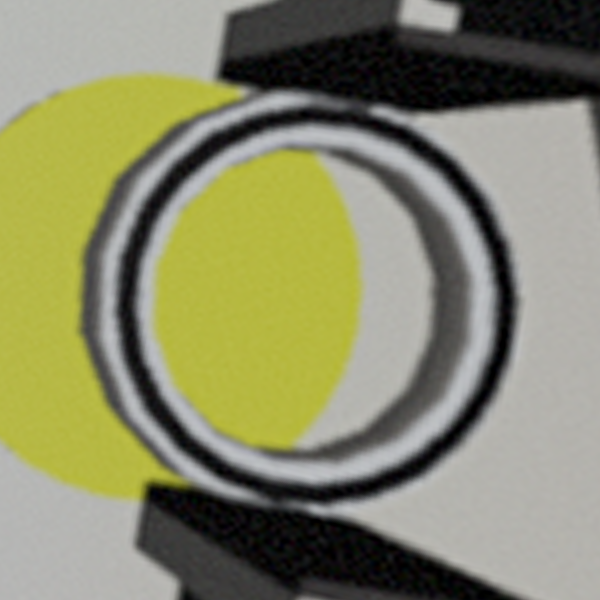

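```bash
python3 -m crank '[0.2,-1,1.5,-20,0, 0.2,-1,1.5,-28,0, 0.2,-1,1.5,-31,0, 0.2,-1,1.5,-31,0, 0.2,-1,1.5,-31,0]'
python3 -m crank '[0.2,0,0,-1,0, 0.2,0,0,-1,0]'
```

```text
t: 20.55
tcp_pos: [0.5059, -0.0627, 0.0358]
tool_rot: [0.541, 0.455, -0.541, 0.455]
force: [-0.4, -0.1, -0.4]
finger_gap: 0.481
t: 20.8
tcp_pos: [0.5056, -0.0626, 0.0344]
tool_rot: [0.541, 0.455, -0.541, 0.455]
force: [-0.6, 0.9, -0.4]
finger_gap: 0.485
```

```bash
python3 -m crank '[0.2,0,0,-1,0, 0.2,0,0,-1,0, 0.2,0,0,-1,0]'
```

```text
t: 21.18
tcp_pos: [0.5056, -0.0626, 0.0342]
tool_rot: [0.541, 0.455, -0.541, 0.455]
force: [-0.4, 0.7, 7.1]
finger_gap: 0.487
```

```bash
python3 -m crank '[0.2,0,0,0.5,0, 0.65,0,0,0.5,0, 0.65,0,0,1,0, 0.65,0,0,1,0, 0.65,0,0,5,0, 0.65,0,0,40,0, 0.75,0,0,85,0, 0.75,17,-60,85,0, 0.75,34,-120,85,0, 0.75,51,-180,85,0]'
python3 -m crank '[0.75,20,-60,0,0, 0.75,20,-60,0,0, 0.75,20,-60,0,0, 0.75,20,-60,0,0]'
python3 - <<'E'
from h import *
s=viewer.snapshot("wrist"); cv2.imwrite("pics/q.png",s["img"][:,:,::-1])
st=manip.sense(); print(st["t"],st["tcp_pos"],st["force"],st["q"].round(2),st["finger_gap"])
o=ortho(s,.578,-.304,.012,half=.03,n=600); cv2.imwrite("pics/q2.png",o)
t=viewer.snapshot("top"); cv2.imwrite("pics/q3.png",cv2.resize(t["img"][130:270,200:350,::-1],(600,560)))
E
```

```text
t: 22.42
tcp_pos: [0.557, -0.2442, 0.1189]
tool_rot: [0.541, 0.455, -0.541, 0.456]
force: [0.6, 0.1, -0.7]
finger_gap: 0.749
t: 22.92
tcp_pos: [0.5757, -0.3005, 0.118]
tool_rot: [-0.541, -0.456, 0.541, -0.455]
force: [-0.1, 0.6, -0.1]
finger_gap: 0.75
22.975 [ 0.57594056 -0.30057553  0.11817089] [0.16243872 0.04005479 0.09356143] [-0.65  0.73  1.47  0.    0.94 -0.48] 0.7476777212388822
```

View pics/q.png

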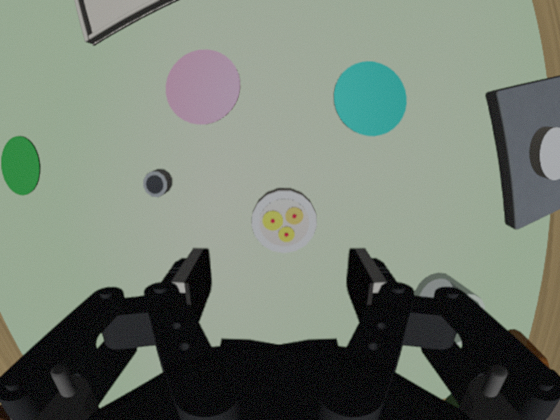

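View pics/q2.png

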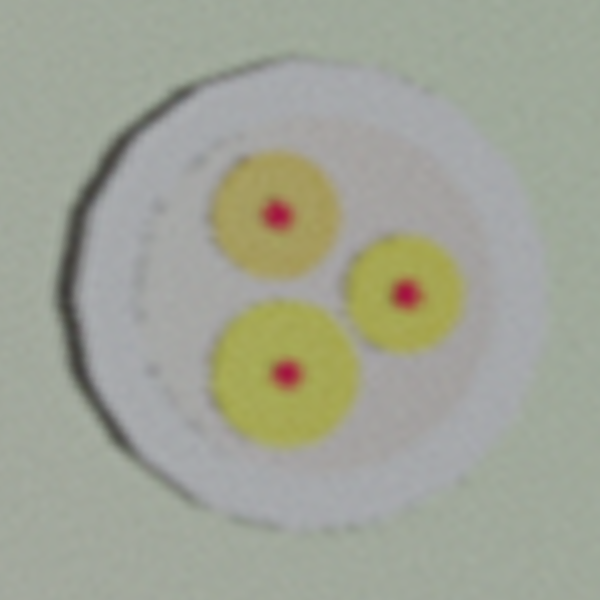

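View pics/q3.png

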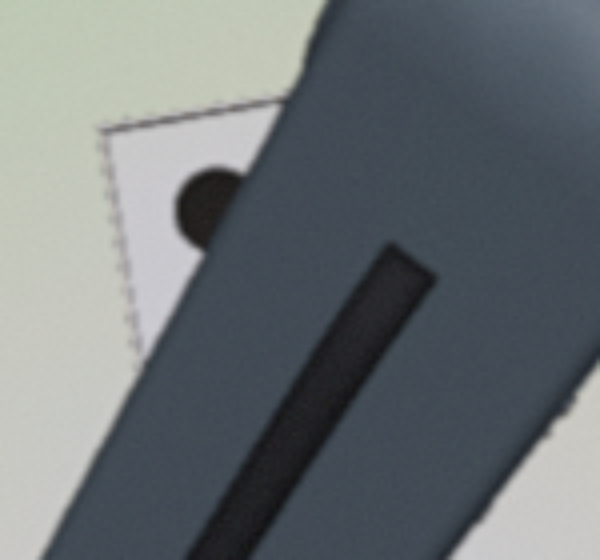

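```bash
python3 - <<'E'
from h import *
s=viewer.snapshot("side"); cv2.imwrite("pics/r.png",cv2.resize(s["img"][175:250,200:325,::-1],(800,480),interpolation=cv2.INTER_CUBIC))
E
python3 -m crank '[0.75,3,-4.5,-40,0, 0.75,3,-4.5,-80,0, 0.75,3,-4.5,-92,0, 0.75,3,-4.5,-92,0, 0.75,3,-4.5,-92,0, 0.75,3,-4.5,-92,0]' 25
python3 - <<'E'
from h import *
s=viewer.snapshot("wrist"); cv2.imwrite("pics/r2.png",s["img"][:,:,::-1])
E
```

```text
t: 23.82
tcp_pos: [0.5804, -0.3077, 0.028]
tool_rot: [0.541, 0.454, -0.541, 0.456]
force: [0.1, -0.7, 1.0]
finger_gap: 0.753
```

View pics/r.png

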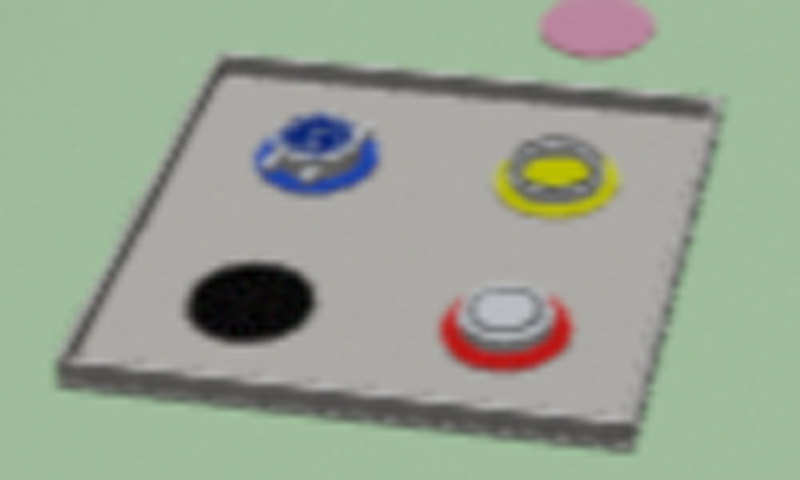

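View pics/r2.png

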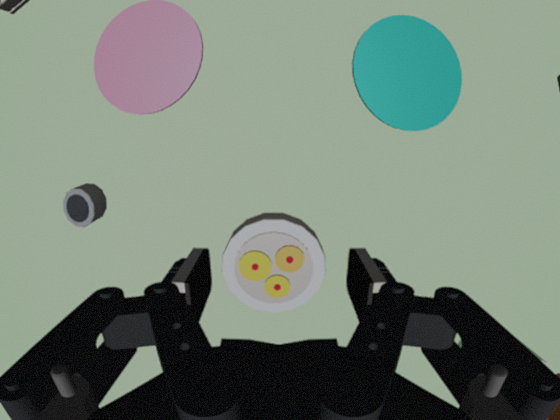

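```bash
python3 -m crank '[0.75,-2.5,0.5,-1,0, 0.75,-2.5,0.5,-1,0, 0.75,-2.5,0.5,-1,0]' 25
python3 -m crank '[0.3,0,0,0,0, 0.3,0,0,0,0, 0.3,0,0,0,0, 0.3,0,0,0,0, 0.3,0,0,0,0, 0.3,0,0,0,0]' 25
python3 -m crank '[0.3,0,0,20,0, 0.3,0,0,40,0, 0.3,0,0,40,0, 0.3,0,0,40,0]'
python3 - <<'E'
from h import *
s=viewer.snapshot("wrist"); cv2.imwrite("pics/s.png",s["img"][:,:,::-1])
st=manip.sense(); print(st["tcp_pos"],st["force"])
E
```

```text
t: 24.25
tcp_pos: [0.577, -0.3066, 0.0254]
tool_rot: [0.541, 0.455, -0.541, 0.455]
force: [0.3, -0.3, 0.7]
finger_gap: 0.751
t: 25.0
tcp_pos: [0.5772, -0.3067, 0.0255]
tool_rot: [0.541, 0.455, -0.541, 0.455]
force: [-0.8, 0.3, 4.9]
finger_gap: 0.549
t: 25.5
tcp_pos: [0.577, -0.3066, 0.0657]
tool_rot: [0.541, 0.455, -0.541, 0.455]
force: [-0.2, 0.5, -0.8]
finger_gap: 0.545
[ 0.57670673 -0.30634779  0.06516271] [-1.3493504  -1.04108047 -1.30977985]
```

View pics/s.png

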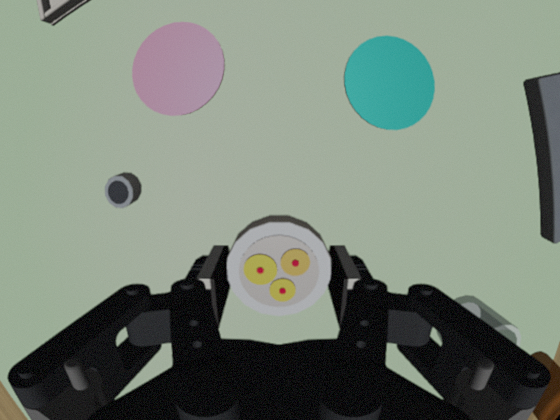

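```bash
python3 -m crank '[0.3,0,0,25,0, 0.3,0,20,45,0, 0.3,3,70,45,0, 0.3,6,120,45,0, 0.3,8,170,45,0, 0.3,10,220,45,0, 0.3,12,270,45,0, 0.3,14,320,45,0, 0.3,16,355,45,0, 0.3,16,370,45,0]'
python3 -m crank '[0.3,0,0,-20,0, 0.3,0,0,-45,0, 0.3,0,0,-45,0, 0.3,0,0,-45,0]'
python3 - <<'E'
from h import *
s=viewer.snapshot("wrist"); cv2.imwrite("pics/t.png",s["img"][:,:,::-1])
st=manip.sense(); print(st["t"],st["tcp_pos"],st["force"],st["finger_gap"])
x,y=st["tcp_pos"][:2]
o=ortho(s,x,y,st["tcp_pos"][2]-.0255+.012,half=.03,n=600); cv2.imwrite("pics/t2.png",o)
o=ortho(s,.5925,.0638,.006,half=.04,n=600); cv2.imwrite("pics/t3.png",o)
E
```

```text
t: 26.8
tcp_pos: [0.5924, 0.0654, 0.1096]
tool_rot: [-0.54, -0.456, 0.541, -0.456]
force: [0.2, -0.5, -0.5]
finger_gap: 0.543
t: 27.3
tcp_pos: [0.5934, 0.0627, 0.0656]
tool_rot: [0.541, 0.455, -0.541, 0.455]
force: [0.3, -0.4, -0.1]
finger_gap: 0.546
27.35 [0.59367511 0.06278333 0.06601587] [ 0.26009137  0.22954546 -0.39765779] 0.5451397564745342
```

View pics/t.png

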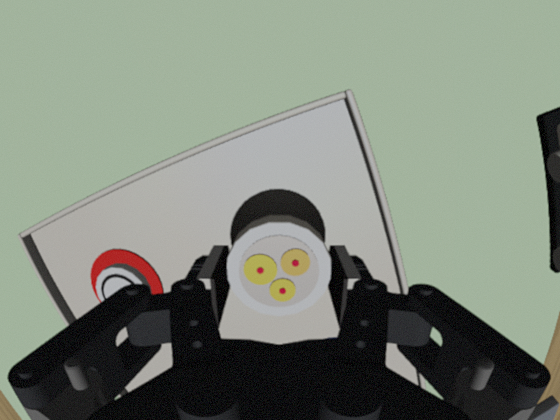

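View pics/t2.png

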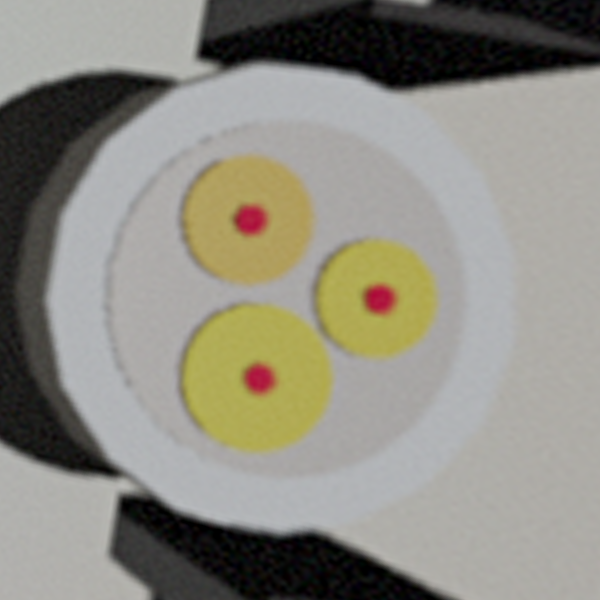

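View pics/t3.png

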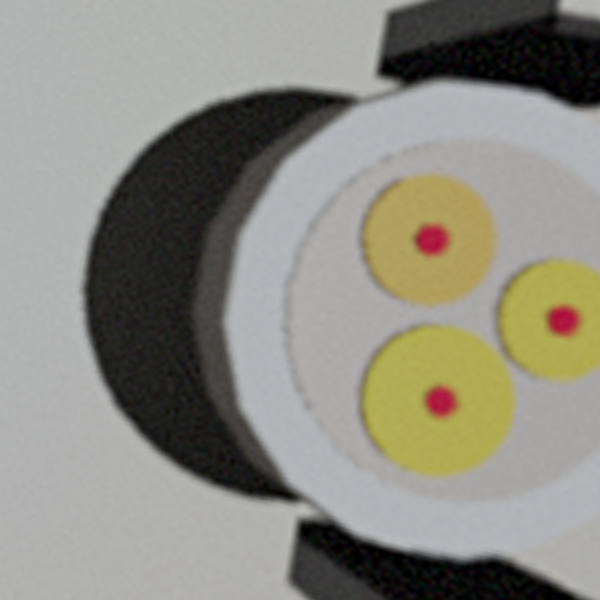

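```bash
python3 -m crank '[0.3,-1,-0.5,-20,0, 0.3,-1,-0.5,-28,0, 0.3,-1,-0.5,-32,0, 0.3,-1,-0.5,-32,0, 0.3,-1,-0.5,-32,0]'
python3 -m crank '[0.3,0,0,-1,0, 0.3,0,0,-1,0]'
```

```text
t: 27.98
tcp_pos: [0.5924, 0.0629, 0.0338]
tool_rot: [0.541, 0.455, -0.541, 0.455]
force: [-0.6, -0.2, -0.6]
finger_gap: 0.547
t: 28.22
tcp_pos: [0.5921, 0.0629, 0.0325]
tool_rot: [0.541, 0.455, -0.541, 0.455]
force: [0.2, 1.2, -1.3]
finger_gap: 0.543
```

```bash
python3 -m crank '[0.3,0,-0.5,-1,0, 0.3,0,-0.5,-1,0, 0.3,0,-0.5,-1,0]'
```

```text
t: 28.6
tcp_pos: [0.5921, 0.0625, 0.0315]
tool_rot: [0.541, 0.455, -0.541, 0.455]
force: [-0.7, 0.9, 2.1]
finger_gap: 0.546
```

Light contact; release, retreat, and check.

```bash
python3 -m crank '[0.3,0,0,-0.3,0, 0.75,0,0,-0.3,0, 0.75,0,0,0,0, 0.75,0,0,0,0, 0.75,0,0,5,0, 0.75,0,0,40,0, 0.75,0,0,85,0, 0.75,-10,60,90,0, 0.75,-20,120,90,0, 0.75,-30,180,90,0]'
python3 -m crank '[0.75,0,60,20,0, 0.75,0,60,20,0, 0.75,0,60,20,0, 0.75,0,60,20,0]'
python3 - <<'E'
from h import *
t=viewer.snapshot("top"); cv2.imwrite("pics/u.png",cv2.resize(t["img"][130:270,200:350,::-1],(600,560),interpolation=cv2.INTER_CUBIC))
s=viewer.snapshot("side"); cv2.imwrite("pics/u2.png",s["img"][:,:,::-1])
st=manip.sense(); print(st["t"],st["tcp_pos"])
# compare part tops with pads in the top view, each at own height
for n,(x,y),r,z in [("blue",PADS["blue"],.02,.018),("red",PADS["red"],.02,.014),("yellow",PADS["yellow"],.022,.014),("black",PADS["black"],.024,.018)]:
    o=ortho(t,x,y,z,half=.035,n=280,fish=False); p=w2p(t,[[x,y,z]]); cv2.circle(o,(140,140),int(r*4000),(0,0,255),1); cv2.imwrite(f"pics/v_{n}.png",o)
cv2.imwrite("pics/v.png",np.vstack([np.hstack([cv2.imread(f"pics/v_{n}.png") for n in ("black","blue")]),np.hstack([cv2.imread(f"pics/v_{n}.png") for n in ("red","yellow")])]))
E
```

```text
t: 29.85
tcp_pos: [0.562, 0.2439, 0.1221]
tool_rot: [0.542, 0.455, -0.541, 0.455]
force: [0.5, -1.1, 0.4]
finger_gap: 0.751
t: 30.35
tcp_pos: [0.5618, 0.3007, 0.1408]
tool_rot: [-0.541, -0.455, 0.542, -0.455]
force: [-0.2, -0.2, 0.7]
finger_gap: 0.75
30.45 [0.56205477 0.30066216 0.14081072]
```

View pics/u2.png

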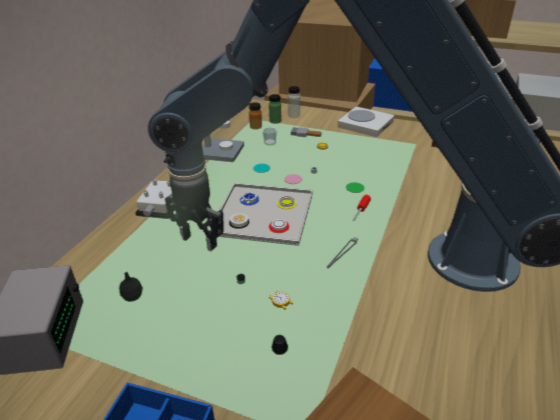

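View pics/u.png

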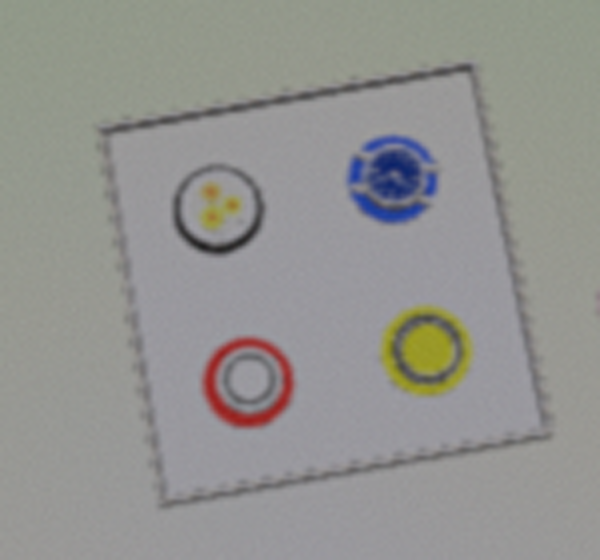

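View pics/v.png

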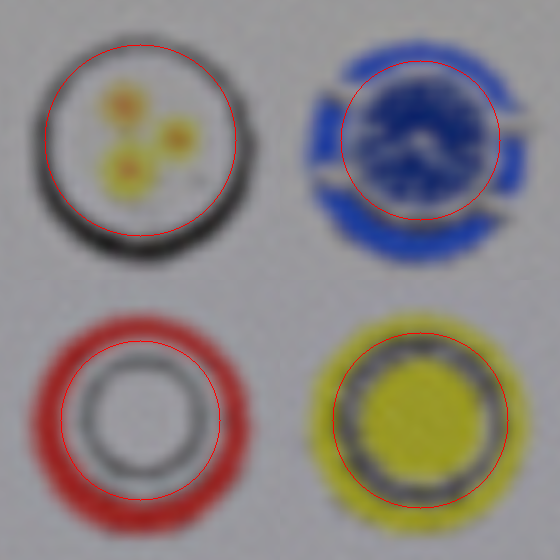

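```bash
python3 -c "
from station import workorder; print(workorder.sign_off())"
```

```text
the job is handed in; nothing more can be done
None
```

The job is handed in at about 30.5 s of the 96 s allowed. The steel head is on blue, the case back on red, the bezel on yellow, and the movement, placed last, on black. Each part was lowered until it lightly touched its pad and then released, and nothing was dropped.

My last top and side pictures, taken with the arm clear of the tray, show all four parts lying flat and right side up. Each is within about 1 mm of its pad centre, which is inside the cameras' 2 mm calibration. The gold head was in its place in the last side picture, and so was the gold case back; the robot never went near either.

- **Pressing:** each grip pressed down with a steady 5 to 6.5 N while the part was still on the bench. The firmest set-down was about 7 N, on the bezel.
- **Position errors:** after vertical moves the arm sometimes stopped up to about 2 mm off the commanded position. I corrected for this before setting parts down, and before gripping the movement.

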